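# Repack a filament dry box and shut its lid

### The arm

A 6-joint arm with a two-finger parallel gripper is mounted at the origin on the work surface. World frame = base frame: x ahead of the robot, y to its left, z up, the work surface at z = 0. Lengths are in mm, angles in degrees, forces in N, time in s.
With the tool pointing down it reaches from about 350 to 975 mm from the base axis. Payload 7.1 kg.
Tool frame: the origin (TCP) lies midway between the tips of the shut fingers; the grasp point (between the pads) lies behind it (robot.pinch_z is the z of the grasp point in the tool frame, in mm); z points along the fingers, y is the line along which they close (so a half turn about z gives the same grasp; the last joint's range is limited). The gripper opens to 88 mm and grips with 3 to 60 N. Pads are 20 mm wide; open, the fingers measure 115 mm over their backs; the gripper's body (75 mm by 178 mm) begins 61 mm behind the grasp point.
Start: joints at [-75.115, 24.242, 93.386, -0, 62.372, -1.089], TCP at [172.02, -600.844, 222.675] pointing down, gripper open.
Joint ranges: [-172.04, 172.04], [-51.8, 120.97], [4.93, 147.93], [-75.15, 255.16], [6.16, 154.13], [-145.62, 145.62]. Speed limits (degrees/s): [136.94, 136.94, 172.46, 180, 180, 180].

### API

Orientations are given as a 3x3 rotation matrix whose columns are the frame's x, y, z axes.
In Python, from bench import robot gives the robot as it stands.
- The arm moves only by the shell command python3 -m inch 'ROWS' [FORCE]. ROWS is text: rows parted by semicolons, each of 7 numbers parted by spaces: the shift along the tool's x, y, z in cm, then the turn, a rotation vector about the tool's x, y, z in degrees, then the finger opening in cm, from 0 to 8.78. A call has 1 to 8 rows; each row shifts and turns the commanded pose from where the row before left it, along the tool's axes as they then stand; what a row does not reach is not made up. A row lasts 1/8 s, in which the tool goes at most 62.5 mm and 10.7 degrees, less where a joint would pass 70% of its speed; a pose out of reach is approached as far as the arm can. A call with a gripper value outside its range is refused whole. The fingers move at their own pace and stop on an object; FORCE is the grip in N (left out, the last holds). Time passes only in rows, so rows that do not move let the fingers close. It gives the time, the measured TCP pose, the force, the opening and the grip force at its end, in the units of the state.
- robot.observe(): the state, without advancing time (a new reading comes with each control period).
- robot.get_image(name): name is "scene" or "top"; returns a dict with "frame" (384x512x3 uint8, red, green, blue), "fx", "fy", "cx", "cy" (pixels), "rvec" (rotation vector, rad) and "tvec" (3), from world to camera coordinates, as OpenCV has them. Camera axes: x right, y down, z forward; pixel columns grow to the right and rows downward; lengths in mm; the calibration is good to about 2 mm. A picture is of the moment at which its call begins. There is no depth.
- robot.job_done(): hands the job in; it is judged then, once.
Trained networks look in the newest picture that a camera, given by its name, has taken for a name from the list of things; names that differ only in an ending like _2 or _b are one class to them, and where a whole thing is asked for, a point or a joint stands for the part that bears it (a point fixed in the world has none). Each returns a list of dicts, best first, with "score" (0 to 1); they miss things now and then, are a little off and sometimes report something else, mostly with a low value. They report only what shows in the picture. A call takes as long as a camera call. They do not tell look-alikes from the thing itself.
- robot.spot_in(camera, target): "bbox" ([left, top, right, bottom] in pixels, round what is visible of it).
- robot.landmark_of(camera, target): "centre" ([column, row] in pixels: a listed point, or the origin of a listed thing).
The state is a dict: "clock": time; "q": joint angles; "joint_vel": joint speeds; "joint_torque": joint torques, N m; "eef_pos": TCP position; "eef_rot": TCP orientation; "ft_force": force on the tool from outside, world axes, zero at the start; "wrist_torque": the same for the moment, N m; "opening": finger opening in mm; "gripper_force": force on a finger pad.
Only numpy, scipy, OpenCV 4.12 (cv2) and the standard library are available. Lean on these libraries where they do the work, as an engineer would, in place of code of your own. Each camera call takes 0.05 s, during which the arm holds its last target. There are 200 camera calls.

### The job

Stand the fresh blue desiccant canister in the open dry box, in the empty bay between the orange divider and the black rubber bumper. Then slide the divider up against it until the canister is held snugly against the bumper, with a firm press of about 10 N (never more than 20 N) held for a moment, and leave it there. Finally push the open lid gently past upright and let its own weight swing it shut, without following it down, pressing on it or throwing it; leave the other things on the table alone.

Things in the scene. Friction and masses are not known exactly. Their poses are not given: they have to be found in the camera images.
- drybox: Grey open-topped plastic box fixed to the table, 280 mm long (its own x), 170 mm wide (y), 100 mm high, walls and floor 6 mm thick. Origin: centre of its underside, x towards the bumper end. The lid is hinged along the top of its +y long wall. The bay runs from the divider to the bumper.
- bay_end (a point): Middle of the inner face of the box's +x end wall, at the level of the inner floor. Before this wall stands a black rubber bumper, 90 mm wide, 52 mm high. Its screw setting differs each time and is not measured: its pressing face stands 4 to 16 mm in from this wall, and it is rigid once set.
- divider: Orange divider plate across the inside of the box, 144 mm wide, 6 mm thick, its top 63 mm above the table. It slides along the box's x, stiffly (about 2 N of friction; it stays where left). Origin: on its pressing (+x) face, mid-width, level with the inner floor; x points to the bumper. A short flange on its back carries the finger tab.
- divider_tab (a point): Centre of the top of the divider's orange finger tab: an upright tab 12 mm thick along the box's x, 40 mm wide along y, 36 mm tall, free for its upper 33 mm; its top is 92 mm above the table. It stands 36 mm behind (-x of) the divider's pressing face.
- lid (a joint): Lid angle in rad: 0 shut, 1.57 upright, 2.0 resting back against its stop (starts at 1.85 to 2.0). The hinge is damped (0.25 N m s/rad) with 0.12 N m of friction, so the lid (0.45 to 0.75 kg) falls of itself only once 10 to 20 degrees past upright, then swings down softly. Pushed near its free edge it needs a few newtons; keep below 15 N.
- lid_hinge (a point): The lid: flat panel with blue frame and clear windows, 280 mm along the hinge, 170 mm from hinge to free edge, 10 mm thick. This point: middle of its hinge line, 100 mm above the table, on the box's +y outer top edge. Own axes: x along the hinge, -y to the free edge, z out of its outer face (up when shut; open, it faces away from the box: the face to push).
- lid_edge (a point): Middle of the lid's free edge, half-way through its thickness, 170 mm from the hinge.
- canister: The fresh desiccant canister, loose: blue upright cylinder, 60 mm diameter, 56 mm high, with a white knob on top of 22 mm diameter and 26 mm height (82 mm overall). About 0.15 to 0.28 kg. Origin: centre of its underside.
- used_canister: The used canister, same size and shape but red with a black knob; a bystander, to be left alone. Origin: centre of its underside.
- spool: Bystander: filament spool lying flat, 200 mm diameter, 66 mm high. Origin: centre of its underside.
- clip_tray: Bystander: black tray of printed clips, 90 x 130 x 45 mm. Origin: centre of its underside.
- cleaner: Bystander: white bottle, 60 mm diameter, 160 mm tall. Origin: centre of its underside.
- nozzle_jar: Bystander: small glass jar with black cap, 56 mm diameter, 60 mm tall. Origin: centre of its underside.
- scraper: Bystander: spatula with orange handle, lying on the table.
- driver: Bystander: screwdriver with yellow handle, lying on the table.
There are look-alikes about, which are no part of the job. Of the things like the canister, leave any that is pink or turquoise; of the rest the larger one is meant.

How it is judged:
By the outcome, as a careful person would: the job done as asked, in the order asked, and still so for the second after the job is handed in, with the robot touching nothing.
It also fails if it takes over 72 s, if anything falls off the work surface, if the arm or the gripper's body presses on something with over 40 N, if the wrist force passes 120 N, or if a joint passes its speed limit or range.

## Working session

There is one attempt and no reset: what is moved stays moved. The work goes in short steps, Python scripts to look and compute and a shell command to move; the robot and the scene stay as the last step left them, time stands still between calls to the robot, and variables do not carry over. Pictures are saved under pics/ and viewed, at most 10 in all, crops included, and the job is handed in when it is done.

```bash
mkdir -p pics
cat > h.py <<'E'
import numpy as np,cv2
from bench import robot
def cam(n):
    im=robot.get_image(n);return im
def ray(im,uv,z):
    R,_=cv2.Rodrigues(np.array(im['rvec'],float));t=np.array(im['tvec'],float).ravel()
    d=R.T@np.array([(uv[0]-im['cx'])/im['fx'],(uv[1]-im['cy'])/im['fy'],1.]);c=-R.T@t
    return c+d*(z-c[2])/d[2]
def proj(im,P):
    K=np.array([[im['fx'],0,im['cx']],[0,im['fy'],im['cy']],[0,0,1.]])
    return cv2.projectPoints(np.atleast_2d(np.array(P,float)),np.array(im['rvec'],float),np.array(im['tvec'],float),K,None)[0].reshape(-1,2)
def save(im,n,crop=None,s=1):
    f=im['frame'][:,:,::-1]
    if crop: f=f[crop[1]:crop[3],crop[0]:crop[2]]
    cv2.imwrite('pics/'+n,cv2.resize(f,None,fx=s,fy=s,interpolation=cv2.INTER_CUBIC))
E
python3 - <<'E'
from h import *
print(robot.pinch_z, robot.observe())
Z=dict(divider_tab=92,lid_hinge=100,canister=0,drybox=0,bay_end=6,divider=6,lid_edge=250,used_canister=0)
ims={}
for n in('scene','top'):
    im=cam(n);ims[n]=im;save(im,n+'0.png')
    for t,z in Z.items():
        for d in robot.landmark_of(n,t)[:4]:
            print(n,t,round(d['score'],2),np.round(d['centre']),np.round(ray(im,d['centre'],z)))
a=np.hstack([ims['scene']['frame'],ims['top']['frame']])[:,:,::-1]
E
```

```text
-18.700000000000003 {'clock': 0.0, 'q': array([-7.51145983e+01,  2.42839503e+01,  9.34325105e+01, -9.63243132e-04,
        6.23710658e+01, -1.08981990e+00]), 'joint_vel': array([ 0.0133828 ,  0.05935387,  0.00950876, -0.0002065 ,  0.08085264,
        0.13619964]), 'joint_torque': array([ 2.08313868e-04, -5.44619071e+01, -2.73666215e+01,  6.42258511e-02,
        2.27525382e-02, -1.32144755e-04]), 'eef_pos': array([ 171.87678996, -600.31744674,  221.89954149]), 'eef_rot': array([[ 9.61378664e-01,  2.75228813e-01, -4.06821400e-04],
       [ 2.75229114e-01, -9.61377536e-01,  1.47253478e-03],
       [ 1.41750458e-05, -1.52763261e-03, -9.99998833e-01]]), 'ft_force': array([-0.43590885, -0.4821017 ,  0.3381942 ]), 'wrist_torque': array([-0.0183001 ,  0.024578  ,  0.01909448]), 'gripper_force': 0.0, 'opening': 88.04232389034706}
scene divider_tab 0.83 [241. 185.] [480.   3.  92.]
scene divider_tab 0.21 [210. 288.] [ 601. -341.   92.]
scene lid_hinge 0.62 [276. 172.] [554. 102. 100.]
scene canister 0.82 [210. 285.] [ 571. -308.    0.]
scene canister 0.8 [227. 255.] [ 558. -196.    0.]
scene c
[... 331 characters left out ...]
. -308.    0.]
top divider_tab 0.77 [257. 205.] [479.  17.  92.]
top divider_tab 0.61 [256. 194.] [521.  19.  92.]
top lid_hinge 0.87 [236. 185.] [558.  97. 100.]
top lid_hinge 0.35 [336. 184.] [ 560. -284.  100.]
top lid_hinge 0.32 [258. 206.] [476.  13. 100.]
top canister 0.75 [337. 184.] [ 574. -309.    0.]
top canister 0.58 [310. 192.] [ 541. -198.    0.]
top canister 0.52 [310. 210.] [ 469. -196.    0.]
top canister 0.47 [361. 209.] [ 474. -402.    0.]
top drybox 0.85 [256. 188.] [560.  18.   0.]
top bay_end 0.92 [253. 153.] [701.  31.   6.]
top divider 0.61 [256. 200.] [507.  18.   6.]
top lid_edge 0.82 [211. 179.] [555. 176. 250.]
top used_canister 0.55 [339. 222.] [ 420. -315.    0.]
```

View pics/scene0.png

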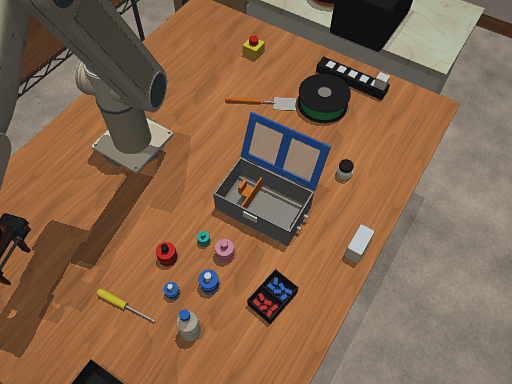

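View pics/top0.png

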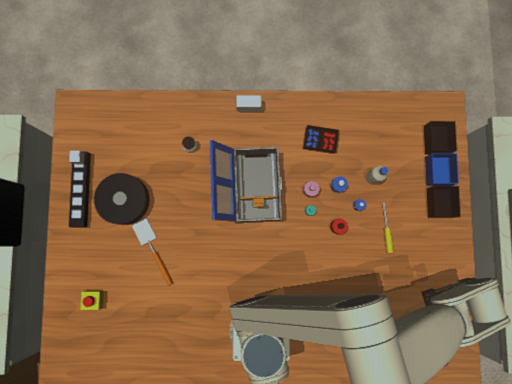

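The candidates are large blue (208,281), small blue (171,290), pink (225,248), turquoise (203,238) and red (166,252) in the scene view. By the description it is the large blue one, about (573,-308). Next I check it in a crop and fit the box pose.

Run:
```python
from h import *
from scipy.optimize import least_squares
S=cam('scene');obs=[]
loc=dict(bay_end=[134,0,6],drybox=[0,0,0],lid_hinge=[0,85,100])
ds={n:{} for n in('scene','top')}
T=cam('top')
for n,im in(('scene',S),('top',T)):
    for t in list(loc)+['divider_tab','lid_edge','divider']:
        r=robot.landmark_of(n,t)
        if r: ds[n][t]=r[0]['centre']
def W(p,P): c,s=np.cos(p[2]),np.sin(p[2]);return [p[0]+c*P[0]-s*P[1],p[1]+s*P[0]+c*P[1],P[2]]
def f(p):
    o=[]
    for n,im in(('scene',S),('top',T)):
        for t,P in {**loc,'divider':[p[3],0,6],'divider_tab':[p[3]-36,0,92],'lid_edge':[0,85-170*-np.cos(p[4])*-1,100+170*np.sin(p[4])]}.items():
            if t in ds[n]: o+=list(proj(im,W(p,P))[0]-ds[n][t])
    return o
r=least_squares(f,[565,10,0,-50,1.9],loss='soft_l1');p=r.x
print(np.round(p,3),np.degrees(p[2]),np.round(f(p),1))
canv=[]
for im,uv,c in((S,None,(140,220,260,320)),(T,None,(200,130,300,235))):
    f_=im['frame'][:,:,::-1].copy()
    f_=cv2.resize(f_[c[1]:c[3],c[0]:c[2]],None,fx=5,fy=5,interpolation=cv2.INTER_CUBIC)
    if im is T:
        for x,y in((140,85),(140,-85),(-140,-85),(-140,85)):
            u=(proj(T,W(p,[x,y,100]))[0]-[c[0],c[1]]+.5)*5; cv2.circle(f_,tuple(int(v) for v in u),4,(0,255,0),1)
    cv2.imwrite('pics/c%d.png'%(im is T),f_)
for n,im in(('scene',S),('top',T)):
  for h in (28,82):
    print(n,h,[ (np.round(np.array(d['bbox'])),round(d['score'],2)) for d in robot.spot_in(n,'canister')[:3]] if h==28 else '', np.round(proj(im,[573,-308,h])))
```

```text
[ 5.60206e+02  1.54840e+01  6.50000e-02 -4.31060e+01  1.99900e+00] 3.7232582581606284 [ 6.000e+00  3.000e-01 -1.700e+00 -3.700e+00  1.000e+00 -6.000e-01
  5.000e-01  1.000e-01 -5.000e-01 -1.000e+00  4.000e-01 -1.300e+00
  1.336e+02 -4.640e+01  1.400e+00  1.400e+00 -1.300e+00 -8.000e-01
  6.000e-01  4.000e-01  7.000e-01 -1.200e+00  8.000e-01  3.500e+00]
scene 28 [(array([200., 271., 217., 295.]), 0.95), (array([215., 239., 233., 266.]), 0.73), (array([166., 278., 179., 298.]), 0.6)] [[210. 282.]]
scene 82  [[209. 275.]]
top 28 [(array([354., 200., 366., 209.]), 0.67), (array([330., 178., 350., 195.]), 0.61), (array([306., 184., 318., 197.]), 0.58)] [[338. 184.]]
top 82  [[341. 182.]]
```

View pics/c0.png

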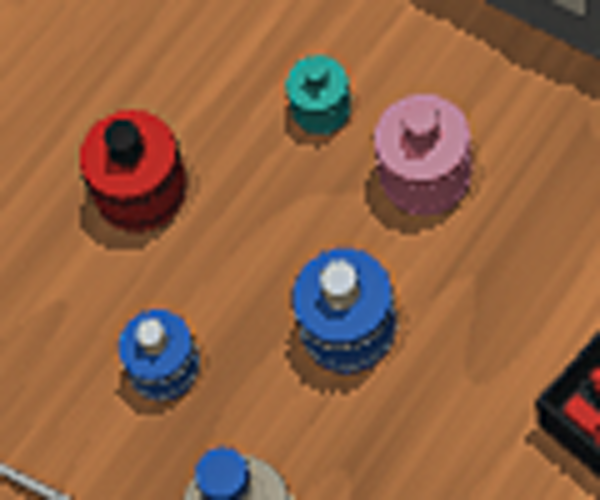

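View pics/c1.png

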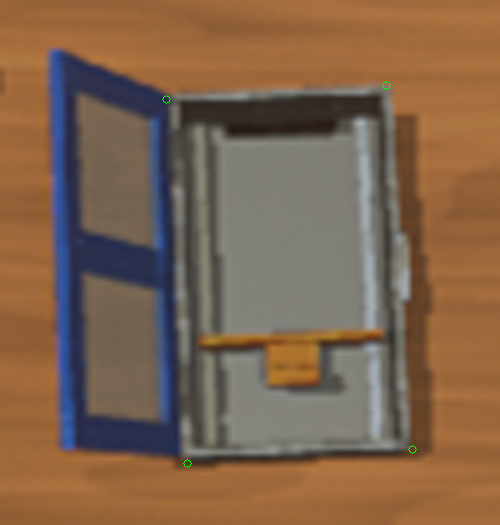

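```bash
python3 - <<'E'
from h import *
T=cam('top');S=cam('scene')
u=lambda a,b:(200+a/5-.4,130+b/5-.4)
C=np.array([ray(T,u(*p),100)[:2] for p in((172,96),(387,91),(408,452),(182,456))])
m=C.mean(0);L=(C[0]+C[1]-C[2]-C[3])/2;Wd=(C[0]+C[3]-C[1]-C[2])/2
print(C.round(),m.round(1),np.linalg.norm(L),np.degrees(np.arctan2(L[1],L[0])),np.linalg.norm(Wd),np.degrees(np.arctan2(-Wd[0],Wd[1])))
for p,z in(((200,341),63),((383,333),63),((293,360),92),((228,135),58),((335,130),58)): print(p,ray(T,u(*p),z).round(1))
# knob
k=lambda a,b:(140+a/5-.4,220+b/5-.4)
print(ray(S,k(340,276),82).round(1))
f=T['frame'].astype(int)
w=(f.min(2)>150);w[:,:330]=0;w[:,350:]=0;w[:172]=0;w[195:]=0
v,uu=np.nonzero(w);print(uu.mean(),v.mean(),len(v),ray(T,(uu.mean(),v.mean()),82).round(1))
E
python3 -m inch '6 0 0 0 0 0 8.7'
```

```text
[[697. 104.]
 [701. -61.]
 [423. -75.]
 [420.  95.]] [560.4  15.9] 277.3501141958185 2.457315508621063 167.8400386434645 1.2832094856725227
(200, 341) [511.5  83.1  63. ]
(383, 333) [518.  -58.8  63. ]
(293, 360) [493.8  11.4  92. ]
(228, 135) [675.1  62.1  58. ]
(335, 130) [679.3 -22.1  58. ]
[ 568.7 -308.7   82. ]
341.0 182.5 16 [ 569.3 -308.1   82. ]
clock: 1.92
eef_pos: [227.6, -585.5, 222.8]
eef_rot: [[0.963, 0.27, -0.0], [0.27, -0.963, -0.001], [-0.001, 0.001, -1.0]]
ft_force: [0.9, -1.2, 0.1]
opening: 87.0
gripper_force: 0.0
```

```bash
python3 -m inch '0 0 0 0 0 -10 8.7;0 0 0 0 0 -10 8.7;0 0 0 0 0 -10 8.7;0 0 0 0 0 -10 8.7;0 0 0 0 0 -10 8.7;0 0 0 0 0 -10 8.7;0 0 0 0 0 -10 8.7;0 0 0 0 0 -6.7 8.7'; python3 -m inch '0 0 0 0 0 0 8.7'
```

```text
clock: 2.92
eef_pos: [229.7, -584.3, 222.7]
eef_rot: [[-0.051, 0.999, 0.0], [0.999, 0.051, 0.0], [0.0, 0.0, -1.0]]
ft_force: [-0.6, 0.3, 0.9]
opening: 87.0
gripper_force: 0.0
clock: 3.05
eef_pos: [229.7, -584.3, 222.7]
eef_rot: [[-0.046, 0.999, -0.0], [0.999, 0.046, 0.0], [0.0, -0.0, -1.0]]
ft_force: [-0.0, 0.4, 0.3]
opening: 86.7
gripper_force: 0.0
```

```bash
python3 -m inch '3.26 4.39 0 0 0 0 6;3.26 4.39 0 0 0 0 6;3.26 4.39 0 0 0 0 6;3.26 4.39 0 0 0 0 6;3.26 4.39 0 0 0 0 6;3.26 4.39 0 0 0 0 6;3.26 4.39 0 0 0 0 6;3.26 4.39 0 0 0 0 6'; python3 -m inch '0 0 3 0 0 0 6;0 0 3 0 0 0 6;0 0 0 0 0 0 6'
python3 - <<'E'
from h import *
for n in('scene','top'):
    im=cam(n); print(n,[(np.round(d['centre']),round(d['score'],2)) for d in robot.landmark_of(n,'canister')[:4]],proj(im,[569,-308.5,0]),proj(im,robot.observe()['eef_pos']))
im=cam('scene');save(im,'s1.png',(130,180,290,330),4)
E
```

```text
clock: 4.05
eef_pos: [569.7, -306.2, 222.8]
eef_rot: [[-0.044, 0.999, 0.0], [0.999, 0.044, -0.0], [-0.0, 0.0, -1.0]]
ft_force: [0.8, -0.6, 0.0]
opening: 59.8
gripper_force: 0.0
clock: 4.42
eef_pos: [567.0, -306.4, 160.4]
eef_rot: [[-0.045, 0.999, -0.004], [0.999, 0.045, 0.002], [0.003, -0.004, -1.0]]
ft_force: [0.3, -0.1, -0.3]
opening: 60.1
gripper_force: 0.0
scene [(array([208., 286.]), 0.85), (array([174., 291.]), 0.72), (array([226., 254.]), 0.43)] [[209.87289203 284.9442824 ]] [[205.3988258  263.39009137]]
top [(array([314., 190.]), 0.77), (array([309., 209.]), 0.52), (array([335., 187.]), 0.51)] [[337.00797897 185.54195378]] [[345.53928836 179.29068856]]
```

View pics/s1.png

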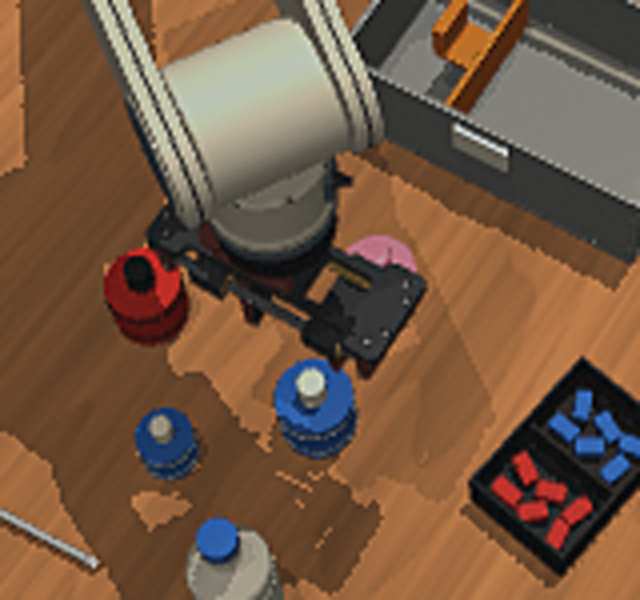

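The gripper hovers over the large blue canister (crop 315,385), whose knob lies at (312,385). The pads straddle it, so I descend.

```bash
python3 -m inch '-0.2 0.2 2.5 0 0 0 6;0 0 2.5 0 0 0 6;0 0 2.5 0 0 0 6;0 0 1.5 0 0 0 6;0 0 1 0 0 0 6;0 0 0 0 0 0 6' 20; python3 -m inch '0 0 0 0 0 0 1.5;0 0 0 0 0 0 1.5;0 0 0 0 0 0 1.5;0 0 0 0 0 0 1.5;0 0 0 0 0 0 1.5;0 0 0 0 0 0 1.5' 20
```

```text
clock: 5.42
eef_pos: [570.4, -309.4, 62.6]
eef_rot: [[-0.047, 0.999, -0.0], [0.999, 0.047, 0.0], [0.0, -0.0, -1.0]]
ft_force: [0.8, -0.2, 0.1]
opening: 59.7
gripper_force: 0.0
clock: 6.18
eef_pos: [570.4, -309.4, 62.8]
eef_rot: [[-0.047, 0.999, 0.0], [0.999, 0.047, -0.0], [-0.0, 0.0, -1.0]]
ft_force: [-1.1, -0.5, 2.6]
opening: 21.5
gripper_force: 20.0
```

```bash
python3 -m inch '0 0 -2 0 0 0 1.5;0 0 -4 0 0 0 1.5;0 0 -4 0 0 0 1.5;0 0 -3.5 0 0 0 1.5;0 0 0 0 0 0 1.5' 30; python3 -m inch '2 0.5 0 0 0 0 1.5;4.5 1.1 0 0 0 0 1.5;5.5 1.1 0 0 0 0 1.5;5.5 1.1 0 0 0 0 1.5;5.5 1.1 0 0 0 0 1.5;5 1.1 0 0 0 0 1.5;3.5 0.8 0 0 0 0 1.5;1 0.4 0 0 0 0 1.5'; python3 -m inch '0 0 0 0 0 0 1.5;0 0 0 0 0 0 1.5'
python3 - <<'E'
from h import *
im=cam('scene');save(im,'s2.png',(180,100,340,250),4)
for z in (100,): print([proj(im,[560.5+.999*x-.042*y,16+.042*x+.999*y,100])[0].round(1) for x,y in((140,85),(140,-85),(-140,-85),(-140,85))])
p=robot.observe()['eef_pos'];print(p,proj(im,p+[0,0,-62]).round(1))
E
```

```text
clock: 6.8
eef_pos: [572.2, -310.3, 201.7]
eef_rot: [[-0.047, 0.999, 0.006], [0.999, 0.047, -0.003], [-0.004, 0.006, -1.0]]
ft_force: [0.6, 0.1, -2.7]
opening: 21.1
gripper_force: 30.0
clock: 7.8
eef_pos: [625.8, 21.9, 195.7]
eef_rot: [[-0.05, 0.999, -0.004], [0.999, 0.05, 0.0], [0.001, -0.004, -1.0]]
ft_force: [-0.1, -0.3, -2.9]
opening: 21.8
gripper_force: 30.0
clock: 8.05
eef_pos: [626.6, 17.8, 197.0]
eef_rot: [[-0.046, 0.999, -0.001], [0.999, 0.046, -0.0], [-0.0, -0.001, -1.0]]
ft_force: [-0.2, 0.8, -2.1]
opening: 21.6
gripper_force: 30.0
[array([314.1, 191. ]), array([289.6, 231.4]), array([212.9, 192.6]), array([240., 156.])]
[626.76010679  17.53323474 197.23454963] [[282.  195.1]]
```

View pics/s2.png

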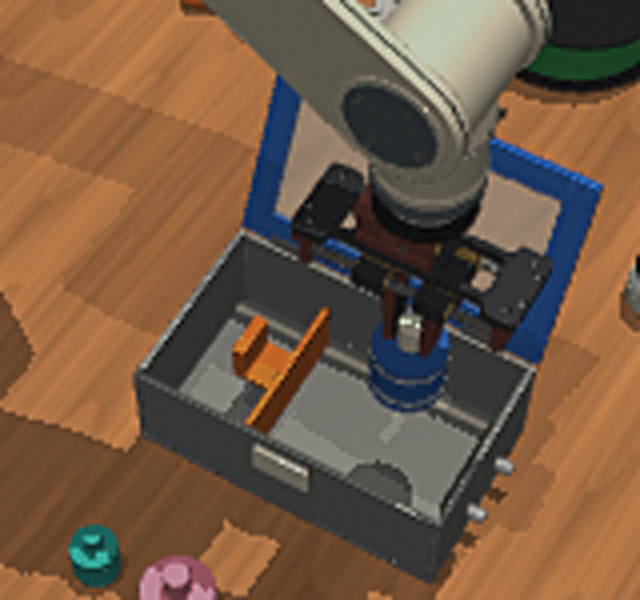

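The canister hangs in the bay clear of the divider (crop 408,365), and the rim corners match the prediction within about 1 px. Next I lower it.

```bash
python3 -m inch '0 0 2 0 0 0 1.5;0 0 3 0 0 0 1.5;0 0 3 0 0 0 1.5;0 0 2 0 0 0 1.5;0 0 1.2 0 0 0 1.5;0 0 0.6 0 0 0 1.5;0 0 0.2 0 0 0 1.5;0 0 0 0 0 0 1.5';python3 -m inch '0 0 0.2 0 0 0 1.5;0 0 0.2 0 0 0 1.5;0 0 0.1 0 0 0 1.5;0 0 0 0 0 0 1.5'
```

```text
clock: 9.1
eef_pos: [627.7, 18.7, 78.3]
eef_rot: [[-0.047, 0.999, 0.001], [0.999, 0.047, 0.0], [-0.0, 0.001, -1.0]]
ft_force: [0.8, 0.6, -1.9]
opening: 21.1
gripper_force: 30.0
clock: 9.6
eef_pos: [627.1, 18.7, 72.6]
eef_rot: [[-0.047, 0.999, -0.0], [0.999, 0.047, 0.0], [0.0, -0.0, -1.0]]
ft_force: [0.0, -0.5, -1.9]
opening: 21.2
gripper_force: 30.0
```

```bash
python3 -m inch '0 0 0.2 0 0 0 1.5;0 0 0.1 0 0 0 1.5;0 0 0 0 0 0 1.5';python3 -m inch '0 0 0.1 0 0 0 1.5;0 0 0 0 0 0 1.5'
```

```text
clock: 9.98
eef_pos: [627.1, 18.6, 69.5]
eef_rot: [[-0.047, 0.999, -0.0], [0.999, 0.047, -0.0], [-0.0, -0.0, -1.0]]
ft_force: [0.2, -0.1, -1.6]
opening: 21.4
gripper_force: 30.0
clock: 10.22
eef_pos: [627.3, 18.7, 68.9]
eef_rot: [[-0.047, 0.999, 0.0], [0.999, 0.047, 0.0], [-0.0, 0.0, -1.0]]
ft_force: [-0.1, -0.9, -0.4]
opening: 21.2
gripper_force: 30.0
```

```bash
python3 -m inch '0 0 0 0 0 0 4;0 0 0 0 0 0 4;0 0 0 0 0 0 4;0 0 -1 0 0 0 4;0 0 -3 0 0 0 4;0 0 -3 0 0 0 4;0 0 0 0 0 0 0' 20; python3 -m inch '0 -3 0 0 0 0 0;0 -5 0 0 0 0 0;0 -5 0 0 0 0 0;0 -3.5 0 0 0 0 0;0 -1 0 0 0 0 0;0 0 0 0 0 0 0'
python3 - <<'E'
from h import *
im=cam('scene');save(im,'s3.png',(180,100,340,250),4)
p=robot.observe()['eef_pos'];print(p,proj(im,p))
for t in('canister','divider_tab','divider','drybox'):
    for n in('scene','top'):
        i=im if n=='scene' else cam(n)
        print(t,n,[(ray(i,d['centre'],{'divider_tab':92,'drybox':0}.get(t,6)).round(),round(d['score'],2)) for d in robot.landmark_of(n,t)[:4]])
E
```

```text
clock: 11.1
eef_pos: [629.2, 18.7, 141.7]
eef_rot: [[-0.047, 0.999, 0.006], [0.999, 0.047, 0.0], [-0.0, 0.006, -1.0]]
ft_force: [0.8, -0.5, -1.3]
opening: 33.1
gripper_force: 0.0
clock: 11.85
eef_pos: [453.0, 10.5, 138.7]
eef_rot: [[-0.047, 0.999, 0.001], [0.999, 0.047, 0.0], [-0.0, 0.001, -1.0]]
ft_force: [-0.1, 1.6, 0.7]
opening: 0.3
gripper_force: 0.0
[453.88778096  10.52267725 138.85232008] [[234.82818362 171.5021012 ]]
canister scene [(array([ 556., -201.,    6.]), 0.84), (array([ 466., -205.,    6.]), 0.68), (array([ 487., -390.,    6.]), 0.52)]
canister top [(array([616.,  29.,   6.]), 0.77), (array([ 548., -206.,    6.]), 0.65), (array([ 465., -186.,    6.]), 0.61), (array([ 490., -395.,    6.]), 0.48)]
divider_tab scene [(array([486.,   3.,  92.]), 0.55)]
divider_tab top []
divider scene [(array([505.,  17.,   6.]), 0.93)]
divider top [(array([302., 416.,   6.]), 0.43)]
drybox scene [(array([565.,  15.,   0.]), 0.79)]
drybox top [(array([570.,  23.,   0.]), 0.61)]
```

View pics/s3.png

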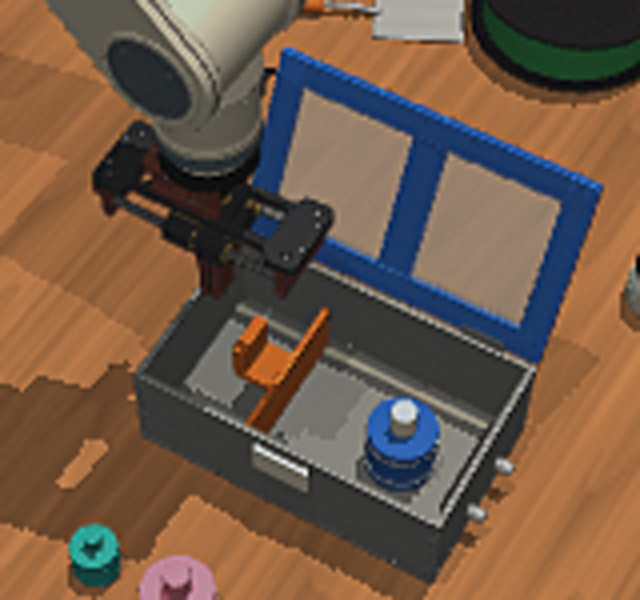

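The canister stands in the bay (crop 402,450), and the shut fingers are behind the tab (tab top about crop 250,333). I lower them behind it.

```bash
python3 -m inch '0 0 1.5 0 0 0 0;0 0 1.5 0 0 0 0;0 0 1.5 0 0 0 0;0 0 1 0 0 0 0;0 0 0 0 0 0 0';python3 -m inch '0 0 1 0 0 0 0;0 0 0.3 0 0 0 0;0 0.3 0 0 0 0 0;0 0 0 0 0 0 0';python3 -m inch '0 0.3 0 0 0 0 0;0 0.3 0 0 0 0 0;0 0 0 0 0 0 0'
```

```text
clock: 13.12
eef_pos: [451.7, 10.5, 82.6]
eef_rot: [[-0.047, 0.999, -0.002], [0.999, 0.047, 0.0], [0.0, -0.002, -1.0]]
ft_force: [0.2, -0.1, 0.7]
opening: 0.8
gripper_force: 0.0
clock: 13.62
eef_pos: [456.0, 10.6, 70.9]
eef_rot: [[-0.047, 0.999, 0.001], [0.999, 0.047, -0.0], [-0.0, 0.001, -1.0]]
ft_force: [-0.2, -0.3, 0.3]
opening: 0.7
gripper_force: 0.0
clock: 14.0
eef_pos: [461.8, 10.9, 70.8]
eef_rot: [[-0.047, 0.999, 0.001], [0.999, 0.047, 0.0], [-0.0, 0.001, -1.0]]
ft_force: [0.6, 0.2, 0.3]
opening: 0.1
gripper_force: 0.0
```

```bash
python3 -m inch '0 0.4 0 0 0 0 0;0 0.4 0 0 0 0 0;0 0.4 0 0 0 0 0;0 0.4 0 0 0 0 0;0 0.4 0 0 0 0 0';python3 -m inch '0 0.5 0 0 0 0 0;0 0.5 0 0 0 0 0;0 0.5 0 0 0 0 0;0 0.5 0 0 0 0 0;0 0.5 0 0 0 0 0;0 0.5 0 0 0 0 0;0 0.5 0 0 0 0 0';python3 -m inch '0 0.3 0 0 0 0 0;0 0.3 0 0 0 0 0;0 0.3 0 0 0 0 0;0 0.3 0 0 0 0 0;0 0.3 0 0 0 0 0'
python3 - <<'E'
from h import *
im=cam('scene');save(im,'s4.png',(180,100,340,250),4)
E
```

```text
clock: 14.62
eef_pos: [481.4, 11.9, 70.6]
eef_rot: [[-0.047, 0.999, -0.001], [0.999, 0.047, 0.0], [0.0, -0.001, -1.0]]
ft_force: [-1.7, -1.1, 0.9]
opening: 0.4
gripper_force: 1.1
clock: 15.5
eef_pos: [516.6, 13.4, 70.6]
eef_rot: [[-0.047, 0.999, -0.0], [0.999, 0.047, -0.0], [-0.0, -0.0, -1.0]]
ft_force: [-3.2, -2.4, -1.3]
opening: 0.2
gripper_force: 1.2
clock: 16.12
eef_pos: [531.5, 14.2, 70.7]
eef_rot: [[-0.047, 0.999, 0.0], [0.999, 0.047, -0.0], [-0.0, 0.0, -1.0]]
ft_force: [-2.0, -1.7, -0.2]
opening: 0.6
gripper_force: 1.1
```

View pics/s4.png

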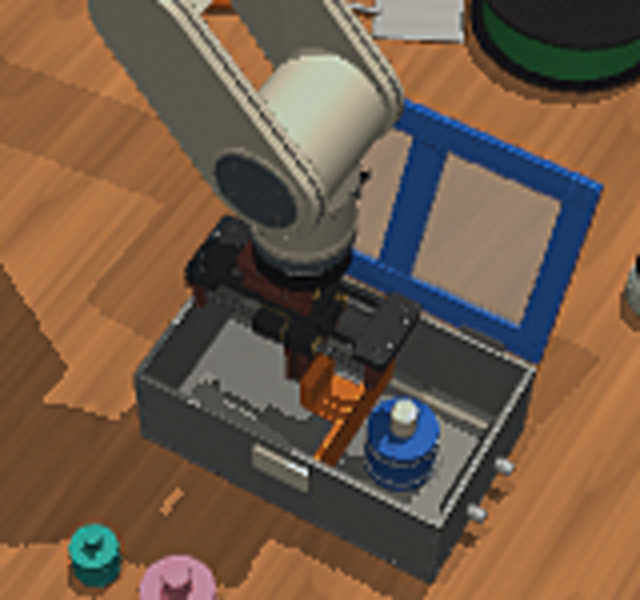

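The divider is moving well and is about 10–15 mm short of the canister (plate at crop 355,420, canister at 402,450).

```bash
python3 -m inch '0 0.3 0 0 0 0 0;0 0.3 0 0 0 0 0;0 0.3 0 0 0 0 0;0 0.2 0 0 0 0 0;0 0.2 0 0 0 0 0';python3 -m inch '0 0.2 0 0 0 0 0;0 0.2 0 0 0 0 0;0 0.2 0 0 0 0 0';python3 -m inch '0 0.2 0 0 0 0 0;0 0.2 0 0 0 0 0'
```

```text
clock: 16.8
eef_pos: [544.5, 14.8, 70.7]
eef_rot: [[-0.047, 0.999, 0.0], [0.999, 0.047, 0.0], [0.0, 0.0, -1.0]]
ft_force: [-1.4, -1.1, 1.1]
opening: 0.3
gripper_force: 1.1
clock: 17.18
eef_pos: [550.2, 15.1, 70.7]
eef_rot: [[-0.047, 0.999, -0.0], [0.999, 0.047, -0.0], [0.0, -0.0, -1.0]]
ft_force: [-4.2, -1.4, 2.8]
opening: 0.2
gripper_force: 1.8
clock: 17.42
eef_pos: [554.4, 15.3, 70.7]
eef_rot: [[-0.047, 0.999, 0.0], [0.999, 0.047, 0.0], [0.0, 0.0, -1.0]]
ft_force: [-3.3, -1.7, 2.3]
opening: 0.7
gripper_force: 1.8
```

```bash
python3 -m inch '0 0.1 0 0 0 0 0;0 0.1 0 0 0 0 0;0 0.1 0 0 0 0 0'
```

```text
clock: 17.8
eef_pos: [557.3, 15.4, 70.7]
eef_rot: [[-0.047, 0.999, -0.0], [0.999, 0.047, 0.0], [0.0, -0.0, -1.0]]
ft_force: [-2.8, -0.8, 2.3]
opening: 0.5
gripper_force: 1.7
```

```bash
python3 -m inch '0 0.1 0 0 0 0 0;0 0.1 0 0 0 0 0;0 0.1 0 0 0 0 0;0 0 0 0 0 0 0'
```

```text
clock: 18.3
eef_pos: [560.5, 15.6, 70.7]
eef_rot: [[-0.047, 0.999, 0.0], [0.999, 0.047, 0.0], [0.0, 0.0, -1.0]]
ft_force: [-2.3, -0.7, 2.3]
opening: 0.2
gripper_force: 1.3
```

```bash
python3 -m inch '0 0.1 0 0 0 0 0;0 0.1 0 0 0 0 0;0 0 0 0 0 0 0'
```

```text
clock: 18.68
eef_pos: [562.4, 15.7, 70.7]
eef_rot: [[-0.047, 0.999, 0.0], [0.999, 0.047, 0.0], [0.0, 0.0, -1.0]]
ft_force: [-2.3, -0.8, 1.9]
opening: 0.5
gripper_force: 1.3
```

```bash
python3 -m inch '0 0.1 0 0 0 0 0;0 0.1 0 0 0 0 0;0 0 0 0 0 0 0'
```

```text
clock: 19.05
eef_pos: [564.4, 15.7, 70.7]
eef_rot: [[-0.047, 0.999, 0.0], [0.999, 0.047, 0.0], [0.0, 0.0, -1.0]]
ft_force: [-2.6, -0.3, 0.4]
opening: 0.5
gripper_force: 1.3
```

```bash
python3 -m inch '0 0.1 0 0 0 0 0;0 0.05 0 0 0 0 0;0 0 0 0 0 0 0'
```

```text
clock: 19.42
eef_pos: [565.9, 15.8, 70.7]
eef_rot: [[-0.047, 0.999, 0.0], [0.999, 0.047, 0.0], [0.0, 0.0, -1.0]]
ft_force: [-2.8, -0.9, 0.8]
opening: 0.7
gripper_force: 1.4
```

```bash
python3 -m inch '0 0.1 0 0 0 0 0;0 0.05 0 0 0 0 0;0 0 0 0 0 0 0'
```

```text
clock: 19.8
eef_pos: [567.4, 15.9, 70.7]
eef_rot: [[-0.047, 0.999, 0.0], [0.999, 0.047, -0.0], [-0.0, 0.0, -1.0]]
ft_force: [-2.8, -1.4, 0.0]
opening: 0.5
gripper_force: 1.4
```

```bash
python3 -m inch '0 0.1 0 0 0 0 0;0 0 0 0 0 0 0'
```

```text
clock: 20.05
eef_pos: [568.4, 15.9, 70.7]
eef_rot: [[-0.047, 0.999, 0.0], [0.999, 0.047, 0.0], [0.0, 0.0, -1.0]]
ft_force: [-2.6, -1.4, 1.3]
opening: 0.6
gripper_force: 1.4
```

```bash
python3 -m inch '0 0.1 0 0 0 0 0;0 0 0 0 0 0 0'
```

```text
clock: 20.3
eef_pos: [569.4, 16.0, 70.7]
eef_rot: [[-0.047, 0.999, 0.0], [0.999, 0.047, 0.0], [0.0, 0.0, -1.0]]
ft_force: [-2.4, -1.0, 0.9]
opening: 0.3
gripper_force: 1.4
```

```bash
python3 -m inch '0 0.1 0 0 0 0 0;0 0 0 0 0 0 0'
```

```text
clock: 20.55
eef_pos: [570.4, 16.0, 70.7]
eef_rot: [[-0.047, 0.999, 0.0], [0.999, 0.047, 0.0], [-0.0, 0.0, -1.0]]
ft_force: [-3.0, -1.1, 1.5]
opening: 0.4
gripper_force: 1.4
```

```bash
python3 -m inch '0 0.1 0 0 0 0 0;0 0 0 0 0 0 0'
```

```text
clock: 20.8
eef_pos: [571.4, 16.0, 70.7]
eef_rot: [[-0.047, 0.999, 0.0], [0.999, 0.047, 0.0], [0.0, 0.0, -1.0]]
ft_force: [-2.1, -0.5, 0.6]
opening: 0.5
gripper_force: 1.4
```

```bash
python3 -m inch '0 0.05 0 0 0 0 0;0 0.05 0 0 0 0 0'
```

```text
clock: 21.05
eef_pos: [572.3, 16.1, 70.7]
eef_rot: [[-0.047, 0.999, -0.0], [0.999, 0.047, -0.0], [-0.0, -0.0, -1.0]]
ft_force: [-2.8, -1.0, 0.7]
opening: 1.0
gripper_force: 1.6
```

```bash
python3 -m inch '0 0.05 0 0 0 0 0;0 0.05 0 0 0 0 0'
```

```text
clock: 21.3
eef_pos: [573.3, 16.1, 70.7]
eef_rot: [[-0.047, 0.999, -0.0], [0.999, 0.047, -0.0], [-0.0, -0.0, -1.0]]
ft_force: [-2.7, -1.7, 0.0]
opening: 0.6
gripper_force: 1.6
```

```bash
python3 -m inch '0 0.05 0 0 0 0 0;0 0.03 0 0 0 0 0'
```

```text
clock: 21.55
eef_pos: [574.1, 16.2, 70.6]
eef_rot: [[-0.047, 0.999, -0.0], [0.999, 0.047, 0.0], [0.0, -0.0, -1.0]]
ft_force: [-2.1, -1.0, 0.9]
opening: 0.7
gripper_force: 1.6
```

```bash
python3 -m inch '0 0.05 0 0 0 0 0;0 0.03 0 0 0 0 0'
```

```text
clock: 21.8
eef_pos: [574.3, 16.2, 70.7]
eef_rot: [[-0.047, 0.999, -0.001], [0.999, 0.047, -0.0], [0.0, -0.001, -1.0]]
ft_force: [-7.1, -1.9, 3.6]
opening: 0.3
gripper_force: 3.0
```

```bash
python3 -m inch '0 0.05 0 0 0 0 0;0 0.03 0 0 0 0 0'
```

```text
clock: 22.05
eef_pos: [574.3, 16.2, 70.7]
eef_rot: [[-0.047, 0.999, -0.003], [0.999, 0.047, -0.0], [0.0, -0.003, -1.0]]
ft_force: [-8.2, -1.9, 6.6]
opening: 0.5
gripper_force: 4.3
```

```bash
python3 -m inch '0 0.05 0 0 0 0 0;0 0 0 0 0 0 0'
```

```text
clock: 22.3
eef_pos: [574.3, 16.2, 70.6]
eef_rot: [[-0.047, 0.999, -0.004], [0.999, 0.047, -0.0], [0.0, -0.004, -1.0]]
ft_force: [-9.7, -1.7, 6.7]
opening: 0.4
gripper_force: 4.7
```

```bash
python3 -m inch '0 0.05 0 0 0 0 0;0 0 0 0 0 0 0'
```

```text
clock: 22.55
eef_pos: [574.3, 16.2, 70.5]
eef_rot: [[-0.047, 0.999, -0.005], [0.999, 0.047, -0.0], [0.0, -0.005, -1.0]]
ft_force: [-10.9, -1.8, 8.5]
opening: 0.5
gripper_force: 5.5
```

```bash
python3 -m inch '0 0.05 0 0 0 0 0;0 0 0 0 0 0 0;0 0 0 0 0 0 0;0 0 0 0 0 0 0;0 0 0 0 0 0 0;0 0 0 0 0 0 0;0 0 0 0 0 0 0;0 0 0 0 0 0 0'
```

```text
clock: 23.55
eef_pos: [574.3, 16.3, 70.5]
eef_rot: [[-0.047, 0.999, -0.006], [0.999, 0.047, -0.0], [0.0, -0.006, -1.0]]
ft_force: [-12.0, -2.0, 8.8]
opening: 0.4
gripper_force: 6.2
```

Firm press held, about 12 N total with roughly 2 N of it friction. Now I back off and go up and over the lid.

```bash
python3 -m inch '0 -0.4 0 0 0 0 0;0 -1 0 0 0 0 0;0 0 -2 0 0 0 0;0 0 -4 0 0 0 0;0 0 -5 0 0 0 0;0 0 -5 0 0 0 0;0 0 -5 0 0 0 0;0 0 -4 0 0 0 0'; python3 -m inch '0 0 0 0 0 0 0;3 0 0 0 0 0 0;5 0 0 0 0 0 0;5 0 0 0 0 0 0;5 0 0 0 0 0 0;3.5 0 0 0 0 0 0;1 0 0 0 0 0 0;0 0 0 0 0 0 0'
python3 - <<'E'
from h import *
im=cam('scene');save(im,'s5.png',(180,80,340,230),4)
for n in('scene','top'):
    i=im if n=='scene' else cam(n)
    print(n,[(np.round(d['centre']),round(d['score'],2)) for d in robot.landmark_of(n,'lid_edge')[:3]])
    for th in(1.85,1.9,2.0):
        y=85-170*np.cos(th);z=100+170*np.sin(th);print(th,y,z,proj(i,[560.5-.042*y,16+y,z]).round(1))
print(robot.observe()['eef_pos'])
E
```

```text
clock: 24.55
eef_pos: [563.6, 15.8, 323.2]
eef_rot: [[-0.047, 0.999, 0.003], [0.999, 0.047, 0.0], [0.0, 0.003, -1.0]]
ft_force: [0.4, -0.3, -0.5]
opening: 0.4
gripper_force: 0.0
clock: 25.55
eef_pos: [552.3, 240.3, 319.7]
eef_rot: [[-0.048, 0.999, -0.001], [0.999, 0.048, -0.001], [-0.001, -0.001, -1.0]]
ft_force: [-0.4, -0.6, 0.7]
opening: 0.0
gripper_force: 0.0
scene [(array([289., 126.]), 0.96), (array([258., 102.]), 0.16)]
1.85 131.8503419601672 263.416784505801 [[285.8 132. ]]
1.9 139.95922636679558 260.87101490686047 [[287.  130.7]]
2.0 155.74496221301422 254.58056256036588 [[289.2 128.6]]
top [(array([212., 178.]), 0.77), (array([255., 186.]), 0.35)]
1.85 131.8503419601672 263.416784505801 [[219.  178.7]]
1.9 139.95922636679558 260.87101490686047 [[216.7 178.9]]
2.0 155.74496221301422 254.58056256036588 [[212.3 179.4]]
[552.83682945 239.21917434 320.56987804]
```

View pics/s5.png

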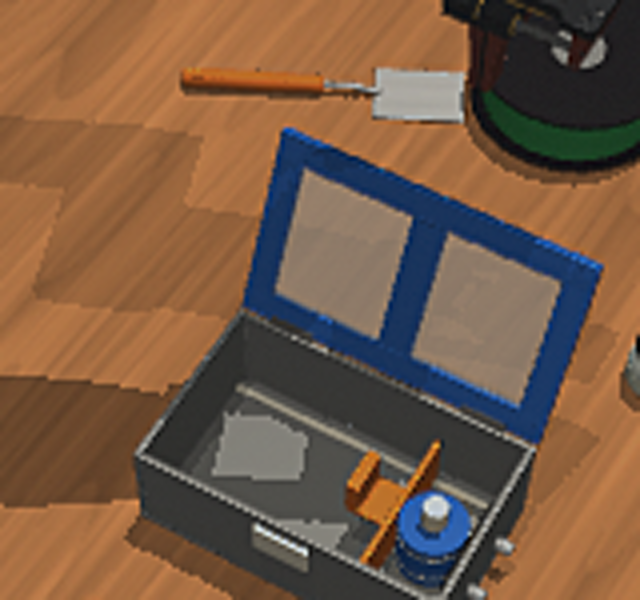

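The canister is snug between divider and bumper (crop 435,530) and the lid is at about 2.0 rad with the gripper behind it. I descend and push gently towards -y.

```bash
python3 -m inch '0 0 2 0 0 0 0;0 0 3 0 0 0 0;0 0 2.5 0 0 0 0;0 0 1.5 0 0 0 0;0 0 0 0 0 0 0;-1 0 0 0 0 0 0;-1.5 0 0 0 0 0 0;-1 0 0 0 0 0 0'; python3 -m inch '-0.5 0 0 0 0 0 0;-0.5 0 0 0 0 0 0;-0.5 0 0 0 0 0 0'; python3 -m inch '-0.5 0 0 0 0 0 0;-0.5 0 0 0 0 0 0'
```

```text
clock: 26.75
eef_pos: [554.6, 204.2, 231.4]
eef_rot: [[-0.046, 0.999, 0.001], [0.999, 0.046, 0.0], [0.0, 0.001, -1.0]]
ft_force: [-0.3, 0.3, 0.3]
opening: 0.5
gripper_force: 0.0
clock: 27.12
eef_pos: [555.0, 190.3, 230.7]
eef_rot: [[-0.047, 0.999, 0.0], [0.999, 0.047, 0.0], [0.0, 0.0, -1.0]]
ft_force: [-0.8, 2.4, 0.4]
opening: 0.3
gripper_force: 1.7
clock: 27.38
eef_pos: [555.9, 181.0, 231.2]
eef_rot: [[-0.047, 0.999, 0.001], [0.999, 0.047, 0.001], [0.001, 0.001, -1.0]]
ft_force: [0.0, 5.3, 2.3]
opening: 0.4
gripper_force: 2.1
```

```bash
python3 -m inch '-0.4 0 0 0 0 0 0;-0.4 0 0 0 0 0 0;-0.4 0 0 0 0 0 0;-0.4 0 0 0 0 0 0;-0.4 0 0 0 0 0 0'; python3 -m inch '-0.4 0 0 0 0 0 0;-0.4 0 0 0 0 0 0;-0.4 0 0 0 0 0 0;-0.4 0 0 0 0 0 0;-0.4 0 0 0 0 0 0';python3 -m inch '-0.4 0 0 0 0 0 0;-0.4 0 0 0 0 0 0;-0.4 0 0 0 0 0 0;-0.4 0 0 0 0 0 0;-0.4 0 0 0 0 0 0'
python3 - <<'E'
from h import *
for n in('scene','top'):
    i=cam(n)
    print(n,[(np.round(d['centre']),round(d['score'],2)) for d in robot.landmark_of(n,'lid_edge')[:3]])
    for th in(1.7,1.6,1.5,1.4):
        y=85-170*np.cos(th);z=100+170*np.sin(th);print(th,proj(i,[560.5-.042*y,16+y,z]).round(1))
E
```

```text
clock: 28.0
eef_pos: [556.3, 160.1, 230.5]
eef_rot: [[-0.047, 0.999, -0.0], [0.999, 0.047, -0.0], [-0.0, -0.0, -1.0]]
ft_force: [-0.2, 1.7, 2.2]
opening: 0.1
gripper_force: 1.4
clock: 28.62
eef_pos: [557.3, 140.2, 230.6]
eef_rot: [[-0.047, 0.999, -0.0], [0.999, 0.047, -0.0], [-0.0, -0.0, -1.0]]
ft_force: [0.5, 1.3, 0.8]
opening: 0.3
gripper_force: 0.9
clock: 29.25
eef_pos: [558.2, 120.3, 230.6]
eef_rot: [[-0.047, 0.999, -0.0], [0.999, 0.047, -0.0], [-0.0, -0.0, -1.0]]
ft_force: [-0.3, 2.2, 1.5]
opening: 0.5
gripper_force: 0.8
scene [(array([275., 138.]), 0.82)]
1.7 [[282.  136.4]]
1.6 [[279.4 139.9]]
1.5 [[276.7 143.8]]
1.4 [[273.9 148.1]]
top []
1.7 [[226.2 178.2]]
1.6 [[231.2 177.9]]
1.5 [[236.1 177.7]]
1.4 [[241.1 177.6]]
```

```bash
python3 -m inch '-0.4 0 0 0 0 0 0;-0.4 0 0 0 0 0 0;-0.4 0 0 0 0 0 0;-0.3 0 0 0 0 0 0;0 0 0 0 0 0 0'
```

```text
clock: 30.08
eef_pos: [559.0, 105.1, 230.6]
eef_rot: [[-0.046, 0.999, -0.0], [0.999, 0.046, -0.0], [-0.0, -0.0, -1.0]]
ft_force: [0.2, 0.8, 0.3]
opening: 0.7
gripper_force: 0.0
```

```bash
python3 -m inch '-0.3 0 0 0 0 0 0;-0.3 0 0 0 0 0 0;-0.3 0 0 0 0 0 0;0 0 0 0 0 0 0'
cat > lid.py <<'E'
from h import *
from scipy.optimize import minimize_scalar
def P(th): y=85-170*np.cos(th);return [560.5-.042*y,16+y,100+170*np.sin(th)]
for n in('scene','top'):
    i=cam(n);r=robot.landmark_of(n,'lid_edge')[:1]
    for d in r:
        m=minimize_scalar(lambda t:np.linalg.norm(proj(i,P(t))[0]-d['centre']),bounds=(-.1,2.1),method='bounded');print(n,round(d['score'],2),'theta',round(m.x,2),'res',round(m.fun,1))
print(robot.observe()['clock'],robot.observe()['eef_pos'].round(1),robot.observe()['ft_force'].round(1))
E
python3 lid.py
```

```text
clock: 30.58
eef_pos: [559.4, 96.2, 230.7]
eef_rot: [[-0.046, 0.999, 0.0], [0.999, 0.046, -0.0], [-0.0, 0.0, -1.0]]
ft_force: [0.8, 0.3, 0.2]
opening: 0.4
gripper_force: 0.0
scene 0.95 theta 1.37 res 1.1
30.775 [559.4  96.6 230.7] [-0.5 -0.2  0.2]
```

```bash
python3 -m inch '0 0 0 0 0 0 0;0 0 0 0 0 0 0;0 0 0 0 0 0 0;0 0 0 0 0 0 0' | head -2; python3 lid.py
```

```text
clock: 31.28
eef_pos: [559.4, 96.6, 230.7]
scene 0.92 theta 1.45 res 1.0
31.475 [559.4  96.6 230.7] [ 0.9 -0.6 -0.2]
```

Not falling yet, so I push a little further.

```bash
python3 -m inch '-0.3 0 0 0 0 0 0;-0.3 0 0 0 0 0 0;0 0 0 0 0 0 0;0 0 0 0 0 0 0;0 0 0 0 0 0 0'; python3 lid.py
```

```text
clock: 32.1
eef_pos: [559.7, 90.6, 230.7]
eef_rot: [[-0.047, 0.999, -0.0], [0.999, 0.047, -0.0], [-0.0, -0.0, -1.0]]
ft_force: [-0.1, -0.6, 0.2]
opening: 0.5
gripper_force: 0.0
scene 0.56 theta 1.34 res 1.0
32.3 [559.7  90.6 230.7] [-0.4 -0.2  0.9]
```

```bash
python3 -m inch '-0.3 0 0 0 0 0 0;-0.3 0 0 0 0 0 0;0 0 0 0 0 0 0;0 0 0 0 0 0 0;0 0 0 0 0 0 0;0 0 0 0 0 0 0'|grep -E 'clock|pos|force'; python3 lid.py
```

```text
clock: 33.05
eef_pos: [560.0, 84.6, 230.7]
ft_force: [0.3, -0.8, -0.1]
gripper_force: 0.0
scene 0.63 theta 1.27 res 1.7
top 0.5 theta 1.24 res 0.3
33.25 [560.   84.6 230.7] [-0.  -0.1 -0. ]
```

```bash
python3 -m inch '0 0 0 0 0 0 0;0 0 0 0 0 0 0;0 0 0 0 0 0 0;0 0 0 0 0 0 0;0 0 0 0 0 0 0;0 0 0 0 0 0 0'|grep -E 'clock|pos|force'; python3 lid.py
```

```text
clock: 34.0
eef_pos: [559.9, 84.6, 230.7]
ft_force: [1.2, 0.9, 0.3]
gripper_force: 0.0
scene 0.73 theta 0.84 res 4.8
top 0.67 theta 0.63 res 3.8
34.2 [560.   84.6 230.7] [-0.2 -0.7  0.2]
```

The lid is falling by itself. I pull the arm up and away while it closes.

```bash
python3 -m inch '0 0 -2 0 0 0 0;0 0 -3 0 0 0 0;0 0 -3 0 0 0 0;0 0 -2 0 0 0 0;-4 0 0 0 0 0 0;-5 0 0 0 0 0 0;-5 0 0 0 0 0 0;-5 0 0 0 0 0 0'|grep -E 'clock|pos|force'; python3 -m inch '-5 0 0 0 0 0 0;-5 0 0 0 0 0 0;-3 0 0 0 0 0 0;0 0 0 0 0 0 0;0 0 0 0 0 0 0;0 0 0 0 0 0 0;0 0 0 0 0 0 0;0 0 0 0 0 0 0'|grep -E 'clock|pos|force'; python3 -m inch '0 0 0 0 0 0 0;0 0 0 0 0 0 0;0 0 0 0 0 0 0;0 0 0 0 0 0 0;0 0 0 0 0 0 0;0 0 0 0 0 0 0;0 0 0 0 0 0 0;0 0 0 0 0 0 0'|grep -E clock; python3 lid.py; python3 -c "
from h import *
save(cam('scene'),'s6.png',(150,80,330,310),2.5)"
```

```text
clock: 35.2
eef_pos: [568.7, -106.7, 330.8]
ft_force: [1.0, 0.6, -0.2]
gripper_force: 0.0
clock: 36.2
eef_pos: [575.0, -234.4, 330.8]
ft_force: [0.4, 0.5, -0.5]
gripper_force: 0.0
clock: 37.2
scene 0.84 theta -0.03 res 2.0
37.4 [ 574.9 -235.1  330.7] [ 0.5 -0.  -0.4]
```

View pics/s6.png

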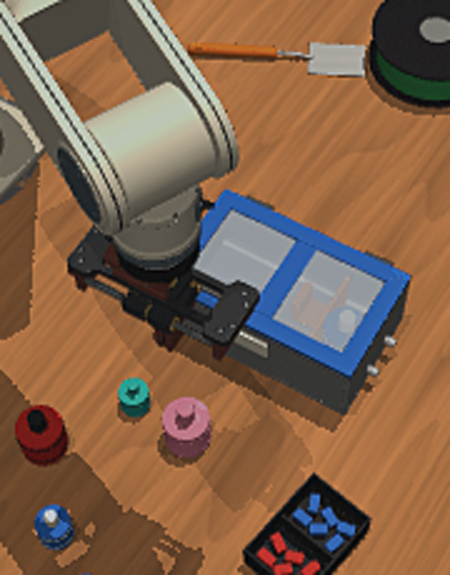

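The lid is shut (crop 300,290) with the canister visible under it (345,325), and the bystanders are untouched.

```bash
python3 -c "
from bench import robot
print(robot.job_done())"
```

```text
the job is handed in; nothing more can be done
None
```

The job is handed in: the blue canister stands held between the divider and the bumper, pressed for about 1 s at about 12 N measured (roughly 10 N on the canister), and the lid fell shut by itself, with nothing else touched.

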